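# Close the row of piezo sensor tiles

## Robot

A 6-joint arm with a two-finger parallel gripper is mounted at the origin on the work surface. World frame = base frame: x ahead of the robot, y to its left, z up, the work surface at z = 0. Lengths are in m, angles in rad, forces in N, time in s.
With the tool pointing down it reaches from about 0.3 to 0.775 m from the base axis. Payload 14.6 kg.
Tool frame: the origin (TCP) lies on the centre line of the jaws, within the pads' length; the fingertips stand 19 mm ahead of it and the grasp point (between the pads) is the TCP; z points along the fingers, x is the direction in which the jaws open and shut, and the axes are right-handed (so a half turn about z gives the same grasp; the last joint's range is limited). The gripper opens to 94 mm and grips with 3 to 60 N. Pads are 16 mm wide; open, the fingers measure 119 mm over their backs; the gripper's body (75 mm by 177 mm) begins 78 mm behind the grasp point.
Start: joints at [1.123, 0.3, 1.521, -0, 1.321, -0.067], TCP at [0.204, 0.511, 0.187] pointing down, gripper open.
Joint ranges: [-3.03, 3.03], [-0.79, 2.21], [0.23, 2.52], [-1.04, 4.18], [0, 3.07], [-2.55, 2.55]. Speed limits (rad/s): [2.22, 2.22, 2.57, 3.14, 3.14, 3.14].

## Interface

Orientations are given as [roll, pitch, yaw] about the fixed x, y, z axes, in that order (R = Rz(yaw) Ry(pitch) Rx(roll)).
In Python, from station import ctrl, imaging gives the robot as it stands.
- The arm moves only by the shell command python3 -m handwheel 'ROWS' [OPENING] [FORCE]. ROWS is JSON, a list that holds one entry, the list of rows, each a list of 4 numbers: the shift along the tool's x, y, z in m, then the turn about the tool's z in rad. A call has 1 to 10 rows; each row shifts and turns the pose as measured when the row begins, along the tool's axes as they then stand; what a row does not reach is not made up. A row lasts 1/10 s, in which the tool goes at most 50 mm and 8.59 degrees, less where a joint would pass 70% of its speed; a pose out of reach is approached as far as the arm can. A call is refused whole if a number of a shift passes 0.05 or a number of a turn 0.15, either way. A call with a gripper value outside its range is refused whole. OPENING is the finger opening in m, from 0 to 0.094, set as the call begins (- or left out, the last holds). The fingers move at their own pace and stop on an object; FORCE is the grip in N (left out, the last holds). Time passes only in rows, so rows that do not move let the fingers close. It gives the time, the measured TCP pose, the force and the opening at its end, in the units of the state.
- ctrl.get_obs(): the state, without advancing time (a new reading comes with each control period).
- imaging.camera(name): name is "scene" or "top" or "wrist"; returns the picture (384x512x3 uint8, red, green, blue); there is no depth.
- imaging.camera_model(name): a dict with "camera_matrix" (3x3 intrinsics, pixels), "k1" (the pictures are not rectified: a ray, as slopes to the right and down, at radius r is drawn at 1 + k1 r^2 times it, then the intrinsics apply), "position" and "attitude" of the camera in the world. Camera axes: x right, y up, looking along -z (the intrinsics and any distortion apply to the point x, -y, -z); pixel columns grow to the right and rows downward; lengths in m; the calibration is good to about 2 mm. A picture is of the moment at which its call begins: read the wrist's pose just before it. camera_model takes no time and is no camera call; for the wrist camera it gives the pose at the moment of the call.
- ctrl.hand_in(): hands the job in, once; it reports no verdict.
The state is a dict: "time_s": time; "qpos": joint angles; "joint_vel": joint speeds; "tau": joint torques, N m; "ee_pos": TCP position; "eef_rot": TCP orientation; "force": force on the tool from outside, world axes, zero at the start; "moment": the same for the moment, N m; "grip_width": finger opening in m.
Only numpy, scipy, OpenCV 4.12 (cv2) and the standard library are available. Lean on these libraries where they do the work, as an engineer would, in place of code of your own. Each camera call takes 0.05 s, during which the arm holds its last target. There are 200 camera calls.

## Task

Take the white sensor tile out of the wooden gluing jig, set it down flat on the blue pad, let go and take it again by its two short ends, then put it in the open bay of the aluminium frame. Slide it along under the grey neighbour tile's orange lip, pushing the neighbour ahead of it until the row comes up solid against the blue stop, whose place differs each time and must be felt; press the closed row there steadily with about 12 N for a moment, never over 25 N, and let go, leaving white tile and neighbour flush and square with no gap. Set the tiles down without dropping them and leave everything else on the table where it is.

Things in the scene. Friction and masses are not known exactly. Their poses are not given: they have to be found in the camera images.
- tile: Loose white sensor tile, a block 66 (x) x 46 (y) x 34 mm high (all sizes in mm), brass-rimmed disc on top, about 0.2 kg. Origin: centre of its underside, z up (half turn: the same). In the jig it can only be taken across its width (along its y, the cheeks cover its ends); in the frame's bay only by its short ends (along its x, no room for fingers beside its width).
- jig: Fixed wooden gluing jig, base 94 (x) x 56 (y) x 5 mm thick, with two end cheeks 12 thick standing 52 above the table, 70 apart along its x; open along its y and above. Origin: centre of the underside. The tile's underside starts 5 above the table in it. Jig and frame may be on either side.
- pad: Fixed blue pad 120 (x) x 110 (y) x 3 mm thick lying on the table, the place to set the tile down and change grip. Origin: centre of its underside.
- frame: Fixed frame, plate 100 (x) x 196 (y) x 4 mm; tile row along y. Origin: centre of underside. Dark guide rails along y, 6 above the plate, inner faces x = +-36, outer +-46. Black end block 72 x 20, top 49 above table, inner face at y = -78. Like blue stop, locked, inner face somewhere in y = +40 to +66, not reported: feel for it. Tiles on the plate: z = 4.
- neighbour: Loose grey tile in the frame between stop and bay, 66 (x) x 46 (y) x 37 mm high, 0.22 kg. Orange lip on top (37 to 41 above its underside) reaches 8 beyond its -y face, to y = -31: the white tile passes under it with 3 to spare. Origin: centre of its underside, axes nearly the frame's. Starts 3 to 35 short of the blue stop; slides when pushed.
- dome: Bystander: mirror-clear glass dome, 104 across, 55 mm high, on the table beyond the pad. Origin: centre of its underside.
- tape: Bystander: yellow roll of tape lying flat, 100 across, 48 mm high. Origin: centre of its underside.
- clamp: Bystander: yellow bar clamp lying flat, about 90 x 180, 20 mm high. Origin: underside, at the middle of its bar.
- meter: Bystander: yellow multimeter 78 x 150, 44 mm high. Origin: centre of its underside.
- spare_tile: Bystander: black sensor tile 66 x 46 x 34 mm, not to be used. Origin: centre of its underside.
- crystal_a: Bystander: clear acrylic crystal 30 x 22 x 18 mm. Origin: centre of its underside.
- crystal_b: Bystander: clear crystal 24 x 24 x 20 mm. Origin: centre of its underside.
- tray: Bystander: grey open divided tray 110 x 160 x 35 mm. Origin: centre of its underside.
There are look-alikes about, which are no part of the job. Leave any green or turquoise look-alike of the tile alone.

How it is judged:
On the way, in this order (a step that is already met when the one before it is completed fails the run):
1. the white tile lies flat on the blue pad, let go (contact force between tile and the fingers below 0.05 N and z of tile in the frame of pad between 0.001 and 0.005 m and x of tile in the frame of pad between -0.06 and 0.06 m and y of tile in the frame of pad between -0.055 and 0.055 m and linear speed of tile below 0.01 m/s and angle between tile's own z axis and vertical below 0.04 rad), for 0.1 s.
2. the white tile presses the neighbour up solid against the blue stop, square (over 5 N; dragging it takes less than 4) (contact force between tile and neighbour above 5 N and y of neighbour in the frame of frame above 0.0155 m and angle between the x axis of neighbour and the x axis of frame, either way round below 0.03 rad and z of tile in the frame of frame between 0.001 and 0.007 m), for 0.2 s.
At the end, for the whole second after the job is handed in: Both tiles stand flat on the frame's plate between the rails, square to the frame within 0.03 rad and at rest, the neighbour where it was pressed against the blue stop, and the white tile, under the lip, within 1.5 mm of touching the neighbour (y of neighbour in the frame of frame between 0.0155 and 0.0445 m and y of tile in the frame of neighbour between -0.0475 and -0.0445 m and x of tile in the frame of frame between -0.005 and 0.005 m and z of tile in the frame of frame between 0.002 and 0.006 m and z of neighbour in the frame of frame between 0.002 and 0.006 m and angle between the x axis of each of tile, neighbour and the x axis of frame, either way round below 0.03 rad and linear speed of each of tile, neighbour below 0.01 m/s and angle between each of tile, neighbour's own z axis and vertical below 0.04 rad).
It fails at once if the row is pressed hard: more than 25 N between the white tile and the neighbour (contact force between tile and neighbour above 25 N).
It fails at once if the white tile is dropped (falls free faster than 0.6 m/s) (linear speed of tile above 0.6 m/s and contact force between tile and the fingers below 0.05 N).
It fails at once if the neighbour tile is tipped or lifted (angle between neighbour's own z axis and vertical above 0.25 rad or z of neighbour in the frame of frame above 0.02 m).
It fails at once if another thing on the table (dome, tape, clamp, meter, black tile, crystals, tray) is moved more than 15 mm (distance of any of dome, tape, clamp, meter, spare_tile, crystal_a, crystal_b, tray from where it was at the start of the episode above 0.015 m).
It also fails if it takes over 61 s, if anything falls off the work surface, if the arm or the gripper's body presses on something with over 40 N, if the wrist force passes 120 N, or if a joint passes its speed limit or range.

## Working session

There is one attempt and no reset: what is moved stays moved. The work goes in short steps, Python scripts to look and compute and a shell command to move; the robot and the scene stay as the last step left them, time stands still between calls to the robot, and variables do not carry over. Pictures are saved under pics/ and viewed, about 8 in all and at most 12, crops included, and the job is handed in when it is done.

```bash
mkdir -p pics; ls
python3 - <<'E'
from station import ctrl, imaging
import cv2,numpy as np
for n in("top","scene"):
    cv2.imwrite(f"pics/{n}0.png",imaging.camera(n)[:,:,::-1]); m=imaging.camera_model(n); print(n,m)
print(ctrl.get_obs()); print(imaging.camera_model("wrist"))
E
```

```text
pics
top {'camera_matrix': array([[428.2192174 ,   0.        , 243.33548998],
       [  0.        , 428.2192174 , 195.18719787],
       [  0.        ,   0.        ,   1.        ]]), 'k1': 0.030112683889008864, 'position': array([0.44970033, 0.01187293, 1.24865712]), 'attitude': array([ 0.08276549, -0.00419111, -1.54498776])}
scene {'camera_matrix': array([[463.62675669,   0.        , 253.33666551],
       [  0.        , 463.62675669, 194.35127539],
       [  0.        ,   0.        ,   1.        ]]), 'k1': -0.05019372326802195, 'position': array([ 1.52627623, -0.69659548,  0.81338359]), 'attitude': array([0.99714185, 0.00172632, 0.93770193])}
{'time_s': 0.1, 'qpos': array([ 1.12340055e+00,  3.00414291e-01,  1.52151409e+00, -1.85581172e-05,
        1.32070428e+00, -6.66176815e-02]), 'joint_vel': array([ 1.81462097e-03, -9.22638903e-04, -7.35249903e-04, -1.49681102e-03,
        1.29128637e-03, -2.33462575e-05]), 'tau': array([ 1.69359486e-03, -5.32646227e+01, -3.53281295e+01,  7.09209172e-02,
        2.34620506e-02, -8.89117609e-05]), 'ee_pos': array([0.20430987, 0.51037009, 0.18674584]), 'eef_rot': array([-3.14154136e+00,  1.03889243e-03,  1.19002286e+00]), 'force': array([-0.2735138 ,  0.5212282 ,  0.51425885]), 'moment': array([-0.01922627,  0.03174138,  0.02995965]), 'grip_width': 0.0936534859928282}
{'camera_matrix': array([[320.26067307,   0.        , 253.80882625],
       [  0.        , 320.26067307, 191.68231844],
       [  0.        ,   0.        ,   1.        ]]), 'k1': -0.052478980505881734, 'position': array([0.13199606, 0.53935431, 0.38464858]), 'attitude': array([-0.2696571 ,  0.00165578,  1.19021932])}
```

View pics/top0.png

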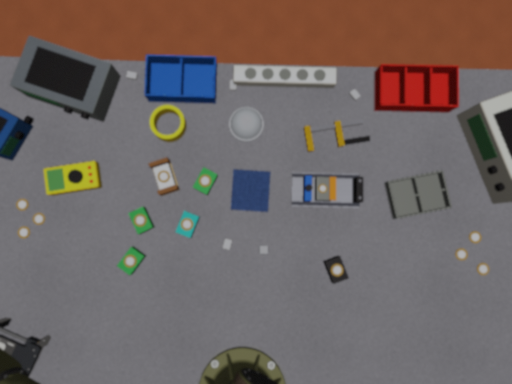

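View pics/scene0.png

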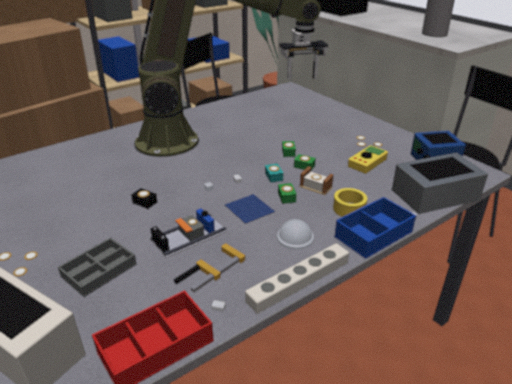

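The tile candidates in the top view are white in a wooden jig at (164,177), green at (205,181), (140,220) and (130,261), turquoise at (187,224), and black at (336,269). Only the one at (164,177) is white and sits between wooden cheeks, so it fits. The pad is at (250,190). The frame is at (327,190), with its blue stop to the left and its black end block to the right. I'll measure these and confirm in one crop.

```bash
cat > h.py <<'E'
from station import ctrl, imaging
import cv2,numpy as np
from scipy.spatial.transform import Rotation as R
def rays(m,px):
    px=np.asarray(px,float).reshape(-1,1,2)
    # OpenCV distortion model: identical radial form
    u=cv2.undistortPoints(px,m["camera_matrix"],np.array([m["k1"],0,0,0,0.]))[:,0]
    d=np.c_[u[:,0],-u[:,1],-np.ones(len(u))]
    return R.from_euler("xyz",m["attitude"]).apply(d)
def onz(m,px,z):
    d=rays(m,px); p=m["position"]
    return p+d*((z-p[2])/d[:,2])[:,None]
def proj(m,P):
    c=R.from_euler("xyz",m["attitude"]).inv().apply(np.atleast_2d(P)-m["position"])
    o,_=cv2.projectPoints(np.c_[c[:,0],-c[:,1],-c[:,2]],np.zeros(3),np.zeros(3),m["camera_matrix"],np.array([m["k1"],0,0,0,0.]))
    return o[:,0]
def blobs(img,lo,hi,box,n=4,amin=20):
    h=cv2.cvtColor(img,cv2.COLOR_RGB2HSV); k=cv2.inRange(h,lo,hi); z=np.zeros_like(k)
    x0,y0,x1,y1=box; z[y0:y1,x0:x1]=k[y0:y1,x0:x1]
    c,_=cv2.findContours(z,cv2.RETR_EXTERNAL,cv2.CHAIN_APPROX_NONE)
    return sorted([q for q in c if cv2.contourArea(q)>=amin],key=cv2.contourArea)[::-1][:n]
def rect(m,c,z):
    P=onz(m,c.reshape(-1,2),z)
    (cx,cy),(w,h),a=cv2.minAreaRect((P[:,:2]*1000).astype(np.float32))
    a=a if w>=h else a+90   # angle of long side
    return np.round([cx,cy,max(w,h),min(w,h),(a+90)%180-90],1)
E
python3 - <<'E'
from h import *
im=cv2.imread("pics/top0.png")[:,:,::-1].copy(); m=imaging.camera_model("top")
def go(n,lo,hi,box,z):
    for c in blobs(im,lo,hi,box): print(n,rect(m,c,z))
go("white top",(0,0,150),(180,70,255),(140,150,190,200),.039)
go("wood",(3,80,50),(20,255,220),(140,150,190,200),.052)
go("pad",(100,80,40),(130,255,255),(225,160,280,220),.003)
go("orange lip",(8,150,120),(22,255,255),(285,165,370,215),.045)
go("stop",(100,150,60),(125,255,255),(285,165,370,215),.049)
go("plate",(0,0,100),(180,60,255),(285,165,370,215),.004)
go("black",(0,0,0),(180,255,60),(285,165,370,215),.03)
go("dome",(0,0,105),(180,90,255),(220,98,270,148),.02)
a=cv2.resize(im[145:215,135:235],(700,490),interpolation=cv2.INTER_CUBIC)
b=cv2.resize(im[165:215,280:380],(700,350),interpolation=cv2.INTER_CUBIC)
cv2.imwrite("pics/crop1.png",np.vstack([a[:250+180,:],b])[:,:,::-1][:590] if 0 else cv2.resize(np.vstack([a,b]),(500,600))[:,:,::-1])
E
```

```text
white top [598.2 238.2  63.5  45.6  20.3]
wood [558.  221.6  56.4  14.8 -67. ]
wood [636.6 250.6  55.8  11.7 -69.7]
pad [568.9 -10.  116.4 106.5  -2.1]
orange lip [ 5.780e+02 -2.403e+02  5.980e+01  1.130e+01  5.000e-01]
stop [ 555.9 -169.5   31.1   16.9    0.8]
stop [ 594.2 -170.4   28.6   19.7    0.8]
plate [ 576.4 -234.8  247.   143.7  -88.5]
black [ 5.743e+02 -3.162e+02  7.490e+01  2.560e+01  3.000e-01]
dome [764.8  11.4 145.3 143.5   1.5]
```

View pics/crop1.png

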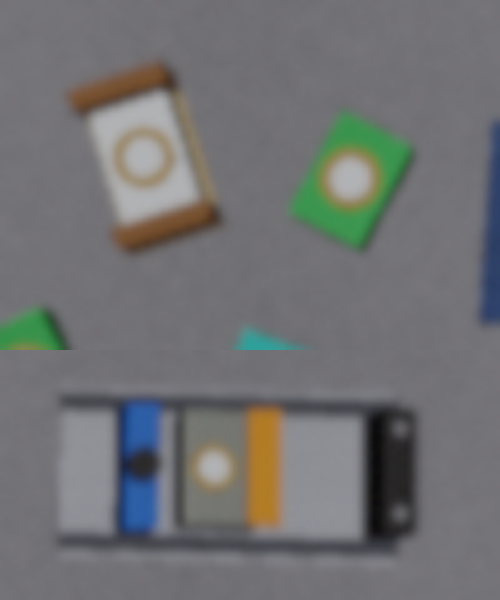

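The crop confirms it: the white tile sits between brown cheeks, and the green one is a look-alike. The frame's stop, on the left, is towards world +y. Next I go above the jig.

```bash
python3 -m handwheel '[[[-0.0106,0.0467,0,0],[-0.0106,0.0467,0,0],[-0.0106,0.0467,0,0],[-0.0106,0.0467,0,0],[-0.0106,0.0467,0,0],[-0.0106,0.0467,0,0],[-0.0106,0.0467,0,0],[-0.0106,0.0467,0,0],[-0.0106,0.0467,0,0],[-0.0106,0.0467,0,0]]]' 0.07 15
python3 -m handwheel '[[[0,0,0,-0.147],[0,0,0,-0.147],[0,0,0,-0.147],[0,0,0,-0.147],[0,0,0,-0.147],[0,0,0,0]]]'
```

```text
time_s: 1.1
ee_pos: [0.6083, 0.2308, 0.1836]
eef_rot: [-3.138, 0.005, 1.199]
force: [-0.0, 1.7, 1.1]
grip_width: 0.07
time_s: 1.7
ee_pos: [0.6121, 0.2242, 0.1784]
eef_rot: [-3.129, 0.001, 1.948]
force: [0.1, -0.1, 0.1]
grip_width: 0.0702
```

Run:
```python
from h import *
o=ctrl.get_obs(); m=imaging.camera_model("wrist"); im=imaging.camera("wrist")
print(o["ee_pos"],o["eef_rot"],o["qpos"])
cv2.imwrite("pics/w1.png",im[:,:,::-1]); np.save("pics/w1.npy",m,allow_pickle=True)
c=proj(m,[[.598,.238,.039]])[0]; print(c)
x0,y0=int(c[0]),int(c[1]); box=(max(x0-90,0),max(y0-90,0),min(x0+90,512),min(y0+90,384))
for b in blobs(im,(0,0,130),(180,50,255),box): print("white",rect(m,b,.039),b.reshape(-1,2).mean(0))
for b in blobs(im,(3,80,40),(20,255,220),box): print("wood",rect(m,b,.052))
```

```text
[0.61213063 0.22415534 0.17838619] [-3.12862308e+00  1.29581053e-03  1.94815925e+00] [ 0.29589018  0.5467713   1.19480535 -0.00237646  1.41283758 -1.65187179]
[270.79626473 172.51430868]
white [597.2 239.5  65.5  48.2  19.7] [275.49586777 172.41735537]
wood [595.9 237.5  32.3  31.9 -23. ]
wood [559.2 225.4  55.2  12.4 -70.7]
wood [635.8 253.6  54.6  12.8 -70.4]
```

View pics/w1.png

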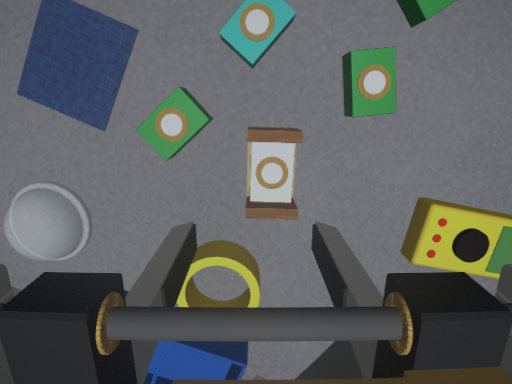

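The wrist view shows the white tile at (275,172) between its wooden cheeks. The measured size, 65.5 x 48 mm, matches the tile. I'll align the gripper and go down.

```bash
python3 -m handwheel '[[[0.0094,-0.0044,0,0.035],[0.0094,-0.0044,0,0],[0,0,0.02,0],[0,0,0.025,0],[0,0,0.025,0],[0,0,0.015,0],[0,0,0,0]]]' 0.07 15
```

```text
time_s: 2.45
ee_pos: [0.5945, 0.2406, 0.0909]
eef_rot: [-3.13, 0.002, 1.887]
force: [-0.1, 0.2, -0.1]
grip_width: 0.0699
```

```bash
python3 -m handwheel '[[[-0.0025,0.0023,0.01,-0.02],[0,0,0.015,0],[0,0,0.015,0],[0,0,0.01,0],[0,0,0.007,0],[0,0,0,0]]]' 0.07 15
```

```text
time_s: 3.05
ee_pos: [0.5975, 0.2391, 0.0307]
eef_rot: [-3.131, 0.002, 1.906]
force: [-0.6, 0.5, 0.9]
grip_width: 0.0702
```

```bash
python3 -m handwheel '[[[0,0,0,0],[0,0,0,0],[0,0,0,0],[0,0,0,0],[0,0,0,0]]]' 0.03 20
python3 -m handwheel '[[[0,0,-0.006,0],[0,0,-0.015,0],[0,0,-0.02,0],[0,0,-0.02,0],[0,0,-0.01,0],[0,0,0,0]]]'
```

```text
time_s: 3.55
ee_pos: [0.5984, 0.2394, 0.0326]
eef_rot: [-3.134, 0.002, 1.906]
force: [-0.1, 0.5, -0.1]
grip_width: 0.0333
time_s: 4.15
ee_pos: [0.5994, 0.2399, 0.1112]
eef_rot: [-3.137, 0.002, 1.906]
force: [0.2, -0.0, 0.7]
grip_width: 0.0297
```

The jaws closed to 30 mm, less than the tile's 46 mm, so the grasp missed. I'll take a look.

Run:
```python
from h import *
o=ctrl.get_obs(); m=imaging.camera_model("wrist"); im=imaging.camera("wrist"); t=imaging.camera("top")
print(o["ee_pos"],o["eef_rot"],o["force"],o["grip_width"])
a=cv2.resize(t[145:215,125:215],(512,398),interpolation=cv2.INTER_CUBIC)[:200*2]
out=np.hstack([cv2.resize(im,(400,300)),cv2.resize(a,(400,300))])
cv2.imwrite("pics/w2.png",out[:,:,::-1])
```

```text
[0.59936861 0.2399276  0.11119198] [-3.13693967e+00  1.77241214e-03  1.90630024e+00] [ 0.17738686 -0.00215335  0.66852144] 0.029667084712211435
```

View pics/w2.png

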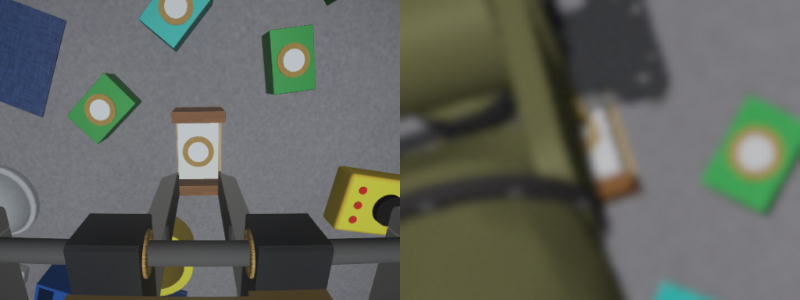

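Run:
```python
from h import *
o=ctrl.get_obs(); m=imaging.camera_model("wrist"); im=imaging.camera("wrist")
p=o["ee_pos"]; Rm=R.from_euler("xyz",o["eef_rot"])
print("tcp,tip px",proj(m,[p,p+Rm.apply([0,0,.019]),p+Rm.apply([.015,0,.019]),p+Rm.apply([-.015,0,.019])]))
c=proj(m,[[.598,.239,.039]])[0]; print("expected tile",c)
x0,y0=map(int,c); box=(max(x0-90,0),max(y0-90,0),min(x0+90,512),min(y0+90,384))
for z in(.039,):
  for b in blobs(im,(0,0,130),(180,50,255),box): print("white",rect(m,b,z),b.reshape(-1,2).mean(0))
for b in blobs(im,(3,80,40),(20,255,220),box): print("wood",rect(m,b,.052))
cv2.imwrite("pics/w3.png",cv2.resize(im[100:300,130:390],(780,600),interpolation=cv2.INTER_CUBIC)[:,:,::-1])
print(m["position"],m["attitude"])
```

```text
tcp,tip px [[253.69638279 225.66677127]
 [253.72558824 215.92672121]
 [274.61970156 215.93135228]
 [232.83342021 215.91124646]]
expected tile [253.4463953  195.55061594]
white [598.1 237.5  65.1  49.1  19.3] [253.08606557 193.58196721]
white [584.7 263.8  53.9   4.3  20.6] [283.40909091 190.04545455]
wood [594.8 237.6  31.9  31.6  19.3]
wood [559.  225.5  55.2  12.5 -69.8]
wood [635.1 252.5  43.6  14.1 -70.7]
[0.52632542 0.21504488 0.30765341] [-0.26211003  0.00252635  1.90650559]
```

View pics/w3.png

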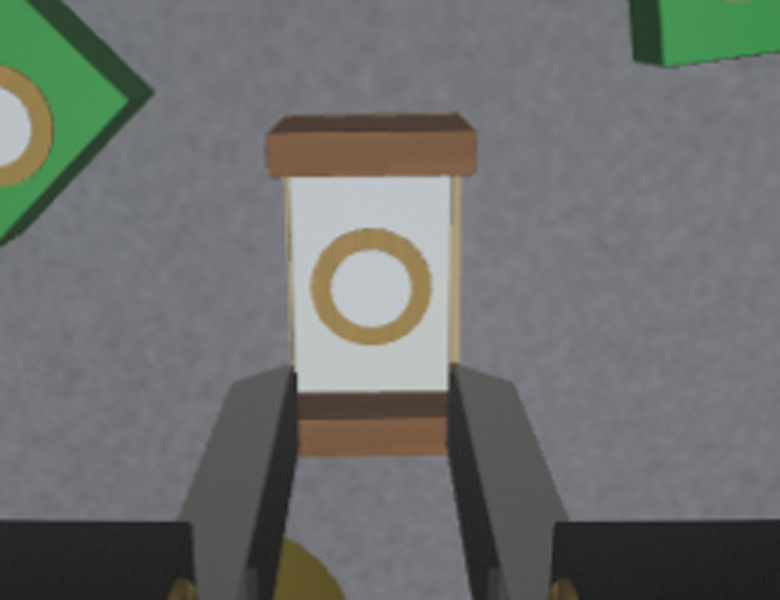

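The picture shows the tile unmoved in the jig. The fingertips are at about row 222 and look nearer the camera than the stated 19 mm ahead of the TCP: about 190 to 200 mm deep where 229 was expected. So the real tips sit some 30 to 40 mm higher than stated and closed above the tile. I'll go down again, deeper, in small steps while watching the force.

```bash
python3 -m handwheel '[[[-0.0009,-0.0018,0,0],[0,0,0,0],[0,0,0,0],[0,0,0.02,0],[0,0,0.025,0],[0,0,0.02,0],[0,0,0.015,0],[0,0,0,0]]]' 0.07 15
python3 -m handwheel '[[[0,0,0.005,0],[0,0,0.005,0],[0,0,0,0]]]'
python3 -m handwheel '[[[0,0,0.004,0],[0,0,0.004,0],[0,0,0,0]]]'
```

```text
time_s: 5.1
ee_pos: [0.5949, 0.2371, 0.0224]
eef_rot: [-3.129, 0.002, 1.906]
force: [0.8, -0.3, -0.0]
grip_width: 0.0701
time_s: 5.4
ee_pos: [0.5957, 0.2374, 0.0134]
eef_rot: [-3.131, 0.002, 1.906]
force: [-0.2, 0.3, -0.1]
grip_width: 0.07
time_s: 5.7
ee_pos: [0.5963, 0.2375, 0.0061]
eef_rot: [-3.133, 0.002, 1.906]
force: [-0.2, 0.2, -0.1]
grip_width: 0.0699
```

No contact at TCP z = 6 mm, where the stated tips would already be below the table, so the real tips are higher than stated. I'll try closing here.

```bash
python3 -m handwheel '[[[0,0,0,0],[0,0,0,0],[0,0,0,0],[0,0,0,0]]]' 0.03 12
python3 - <<'E'
from h import *
im=imaging.camera("wrist"); m=imaging.camera_model("wrist"); print(ctrl.get_obs()["ee_pos"],ctrl.get_obs()["grip_width"])
cv2.imwrite("pics/w4.png",cv2.resize(im[100:300,130:390],(780,600),interpolation=cv2.INTER_CUBIC)[:,:,::-1])
E
```

```text
time_s: 6.1
ee_pos: [0.5965, 0.2377, 0.0065]
eef_rot: [-3.134, 0.002, 1.906]
force: [-0.1, 0.2, -1.3]
grip_width: 0.046
[0.59646783 0.23763613 0.00642296] 0.046288235349282975
```

View pics/w4.png

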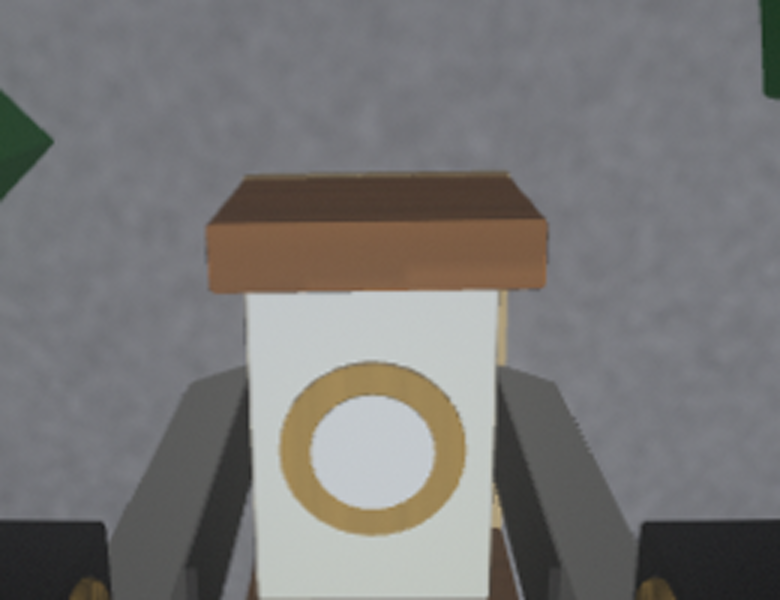

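Gripped: the jaws stopped at 46 mm. Now I lift, slowly at first.

```bash
python3 -m handwheel '[[[0,0,-0.003,0],[0,0,-0.006,0],[0,0,-0.012,0],[0,0,-0.015,0],[0,0,-0.02,0],[0,0,-0.02,0],[0,0,-0.008,0],[0,0,0,0]]]' - 20
```

```text
time_s: 6.95
ee_pos: [0.5972, 0.238, 0.0988]
eef_rot: [-3.135, 0.002, 1.906]
force: [0.0, -0.2, -3.1]
grip_width: 0.0459
```

```bash
python3 -m handwheel '[[[-0.0281,-0.0135,0,0],[-0.0281,-0.0135,0,0],[-0.0281,-0.0135,0,0],[-0.0281,-0.0135,0,0],[-0.0281,-0.0135,0,0],[-0.0281,-0.0135,0,0],[-0.0281,-0.0135,0,0],[-0.0281,-0.0135,0,0],[0,0,0,0.1],[0,0,0,0.1]]]'
python3 -m handwheel '[[[0,0,0,0.1],[0,0,0.01,0],[0,0,0.02,0],[0,0,0.02,0],[0,0,0.015,0],[0,0,0,0]]]'
```

```text
time_s: 7.95
ee_pos: [0.5642, -0.0193, 0.0941]
eef_rot: [-3.128, 0.002, 1.703]
force: [-0.8, 0.2, -2.4]
grip_width: 0.0458
time_s: 8.55
ee_pos: [0.5607, -0.0198, 0.0218]
eef_rot: [-3.123, 0.003, 1.609]
force: [-0.2, -0.2, -1.7]
grip_width: 0.046
```

```bash
python3 -m handwheel '[[[0,0,0.006,0.01],[0,0,0.004,0],[0,0,0,0],[0,0,0.002,0],[0,0,0,0]]]'
python3 -m handwheel '[[[0,0,0.002,0],[0,0,0,0]]]'
```

```text
time_s: 9.05
ee_pos: [0.5609, -0.0197, 0.0097]
eef_rot: [-3.124, 0.003, 1.603]
force: [-0.0, 0.3, -2.5]
grip_width: 0.0457
time_s: 9.25
ee_pos: [0.5612, -0.0197, 0.0081]
eef_rot: [-3.125, 0.003, 1.603]
force: [0.4, 0.8, -3.3]
grip_width: 0.046
```

```bash
python3 -m handwheel '[[[0,0,0.0015,0],[0,0,0,0]]]'
python3 -m handwheel '[[[0,0,0.0015,0],[0,0,0,0]]]'
python3 -m handwheel '[[[0,0,0.0015,0],[0,0,0,0]]]'
```

```text
time_s: 9.45
ee_pos: [0.5613, -0.0197, 0.0067]
eef_rot: [-3.126, 0.003, 1.603]
force: [-0.3, -0.3, -2.7]
grip_width: 0.0459
time_s: 9.65
ee_pos: [0.5613, -0.0198, 0.0051]
eef_rot: [-3.126, 0.003, 1.603]
force: [-0.4, -0.5, -3.3]
grip_width: 0.0458
time_s: 9.85
ee_pos: [0.5617, -0.0198, 0.0045]
eef_rot: [-3.127, 0.003, 1.603]
force: [0.3, -0.9, -2.6]
grip_width: 0.0458
```

```bash
python3 -m handwheel '[[[0,0,0.002,0],[0,0,0,0]]]'
python3 -m handwheel '[[[0,0,0.002,0],[0,0,0,0]]]'
```

```text
time_s: 10.05
ee_pos: [0.5625, -0.0198, 0.0043]
eef_rot: [-3.129, 0.004, 1.603]
force: [0.7, 0.4, -2.9]
grip_width: 0.046
time_s: 10.25
ee_pos: [0.5633, -0.0198, 0.0039]
eef_rot: [-3.131, 0.004, 1.603]
force: [0.0, 0.0, -3.8]
grip_width: 0.0454
```

Run:
```python
from h import *
o=ctrl.get_obs(); print({k:np.round(v,4) for k,v in o.items()})
im=imaging.camera("scene"); m=imaging.camera_model("scene"); c=proj(m,[[.563,-.02,.02]])[0]; print(c)
x,y=map(int,c); cv2.imwrite("pics/s1.png",cv2.resize(im[y-40:y+35,x-50:x+50],(800,600),interpolation=cv2.INTER_CUBIC)[:,:,::-1])
```

```text
{'time_s': np.float64(10.25), 'qpos': array([-0.0975,  0.5512,  1.6296, -0.0062,  0.971 , -1.6972]), 'joint_vel': array([ 0.0001, -0.0089, -0.002 ,  0.0007,  0.003 ,  0.0016]), 'tau': array([ 2.30000e-02, -6.24246e+01, -2.98764e+01, -2.95000e-02,
        2.12100e-01, -5.50000e-03]), 'ee_pos': array([ 0.5633, -0.0198,  0.0039]), 'eef_rot': array([-3.1308,  0.0038,  1.6032]), 'force': array([ 4.6700e-02,  3.4000e-03, -3.7753e+00]), 'moment': array([ 0.0531, -0.0285,  0.0033]), 'grip_width': np.float64(0.0454)}
[245.79864487 203.40335686]
```

View pics/s1.png

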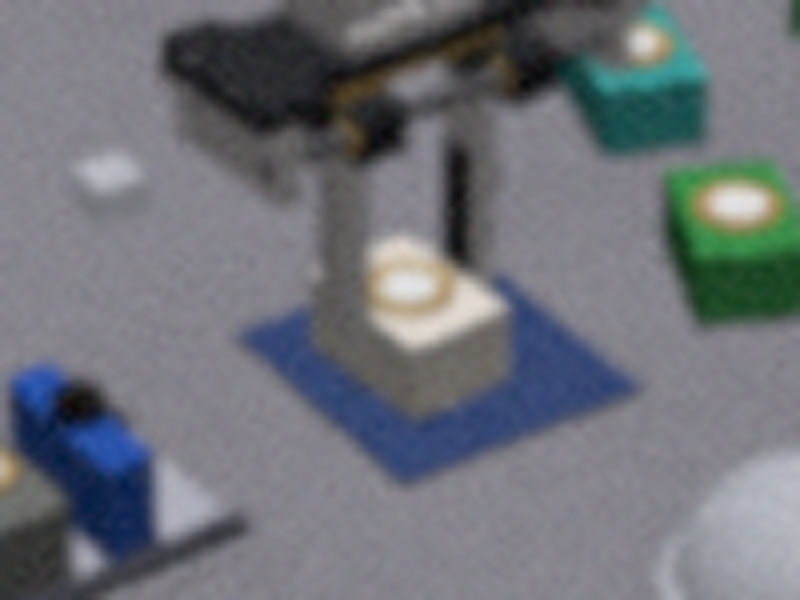

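The tile appears to be resting on the pad. The finger covers about the upper half of its side, and z no longer follows the commands. I release it and rise.

```bash
python3 -m handwheel '[[[0,0,0,0],[0,0,0,0],[0,0,0,0],[0,0,0,0],[0,0,0,0]]]' 0.07 20
python3 -m handwheel '[[[0,0,-0.02,0],[0,0,-0.03,0],[0,0,-0.03,0],[0,0,-0.02,0],[0,0,0,0.14],[0,0,0,0.14],[0,0,0,0.14],[0,0,0,0.14],[0,0,0,0.14],[0,0,0,0.14]]]' 0.09
python3 -m handwheel '[[[0,0,0,0.14],[0,0,0,0.14],[0,0,0,0.14],[0,0,0,0.14],[0,0,0,0.14],[0,0,0,0.07],[0,0,0,0]]]'
python3 - <<'E'
from h import *
o=ctrl.get_obs(); m=imaging.camera_model("wrist"); im=imaging.camera("wrist")
print(o["ee_pos"],o["eef_rot"],o["qpos"],o["force"])
cv2.imwrite("pics/w5.png",im[:,:,::-1])
c=proj(m,[[.563,-.02,.037]])[0]; print(c); x0,y0=map(int,c); box=(max(x0-90,0),max(y0-90,0),min(x0+90,512),min(y0+90,384))
for b in blobs(im,(0,0,130),(180,50,255),box): print("white",rect(m,b,.037),b.reshape(-1,2).mean(0))
for b in blobs(im,(8,60,60),(25,255,255),box): print("ring",rect(m,b,.037))
E
```

```text
time_s: 10.8
ee_pos: [0.5633, -0.0199, 0.0032]
eef_rot: [-3.131, 0.004, 1.603]
force: [0.3, 0.2, -0.3]
grip_width: 0.0697
time_s: 11.8
ee_pos: [0.5642, -0.0195, 0.1074]
eef_rot: [-3.137, 0.011, 0.733]
force: [-0.1, -0.2, -0.2]
grip_width: 0.0897
time_s: 12.5
ee_pos: [0.564, -0.0195, 0.1073]
eef_rot: [3.137, 0.011, -0.074]
force: [0.0, 0.6, 0.2]
grip_width: 0.0901
[ 0.56404344 -0.01947235  0.10728525] [ 3.13663361  0.01072858 -0.07383594] [-0.09673625  0.41458327  1.55981885 -0.0056328   1.17780836 -0.0207422 ] [0.00151816 0.59505527 0.15079   ]
[254.0688625  195.45665428]
white [564.1 -19.9  66.2  46.    2. ] [255.35772358 194.37398374]
ring [564.2 -20.4  34.1  33.6  -4.1]
```

The tile lies flat on the pad at (564,-20), measured 66.2 x 46 mm and turned 2°. Now I take it by its short ends.

```bash
python3 -m handwheel '[[[0,-0.0003,0,-0.1],[0,0,0.02,0],[0,0,0.025,0],[0,0,0.025,0],[0,0,0.015,0],[0,0,0,0]]]' 0.09
python3 - <<'E'
from h import *
o=ctrl.get_obs();print(o["ee_pos"],o["eef_rot"],o["force"])
E
```

```text
time_s: 13.15
ee_pos: [0.5638, -0.0196, 0.0204]
eef_rot: [3.138, 0.009, 0.049]
force: [0.7, 0.5, 0.6]
grip_width: 0.0903
[ 0.56381532 -0.01959108  0.02036872] [3.13761765 0.00873655 0.04923485] [0.6501473  0.50491986 0.61539225]
```

```bash
python3 -m handwheel '[[[0,0.0005,0.008,0.013],[0,0,0.006,0],[0,0,0,0],[0,0,0,0]]]' 0.09
python3 -m handwheel '[[[0,0,0,0],[0,0,0,0],[0,0,0,0],[0,0,0,0],[0,0,0,0]]]' 0.05 15
```

```text
time_s: 13.55
ee_pos: [0.5648, -0.0203, 0.0074]
eef_rot: [3.137, 0.006, 0.038]
force: [0.2, -0.0, -0.2]
grip_width: 0.0901
time_s: 14.05
ee_pos: [0.5654, -0.0203, 0.0086]
eef_rot: [3.137, 0.004, 0.039]
force: [0.0, -0.2, -1.6]
grip_width: 0.0656
```

Gripped, but rather high. I'll reopen and take it 5 mm lower for a safer hold.

```bash
python3 -m handwheel '[[[0,0,0,0],[0,0,0,0],[0,0,0.003,0],[0,0,0.003,0],[0,0,0,0]]]' 0.08
python3 -m handwheel '[[[0,0,0.001,0],[0,0,0.001,0],[0,0,0.001,0],[0,0,0,0],[0,0,0,0]]]' 0.05 20
```

```text
time_s: 14.55
ee_pos: [0.5655, -0.0204, 0.0022]
eef_rot: [3.137, 0.004, 0.039]
force: [0.1, -0.5, -0.4]
grip_width: 0.0802
time_s: 15.05
ee_pos: [0.5654, -0.0204, -0.0001]
eef_rot: [3.137, 0.004, 0.039]
force: [-0.8, -0.5, -0.9]
grip_width: 0.0662
```

```bash
python3 -m handwheel '[[[0,0,-0.004,0],[0,0,-0.008,0],[0,0,-0.02,0],[0,0,-0.025,0],[0,0,-0.025,0],[0,0,-0.018,0],[0,0,0,0]]]'
python3 -m handwheel '[[[0.001,0.03,0,0],[0.001,0.03,0,0],[0.001,0.03,0,0],[0.001,0.03,0,0],[0.001,0.03,0,0],[0.001,0.03,0,0],[0.001,0.025,0,0],[0,0,0,0]]]'
python3 - <<'E'
from h import *
o=ctrl.get_obs(); m=imaging.camera_model("wrist"); im=imaging.camera("wrist")
print(o["ee_pos"],o["eef_rot"],o["qpos"],o["force"])
cv2.imwrite("pics/w6.png",im[:,:,::-1])
import pickle; pickle.dump((o,m),open("pics/w6.pkl","wb"))
E
```

```text
time_s: 15.75
ee_pos: [0.565, -0.0198, 0.1048]
eef_rot: [3.137, 0.007, 0.039]
force: [-0.3, 1.2, -3.2]
grip_width: 0.0658
time_s: 16.55
ee_pos: [0.5777, -0.2306, 0.0987]
eef_rot: [3.14, 0.013, 0.041]
force: [-0.2, 0.7, -2.7]
grip_width: 0.0661
[ 0.5777453  -0.23060496  0.0986908 ] [3.14020502 0.01312138 0.04114751] [-0.43526838  0.54548812  1.38633726 -0.00771837  1.22080092 -0.47373841] [-0.15023519  0.66513065 -2.72214182]
```

View pics/w6.png

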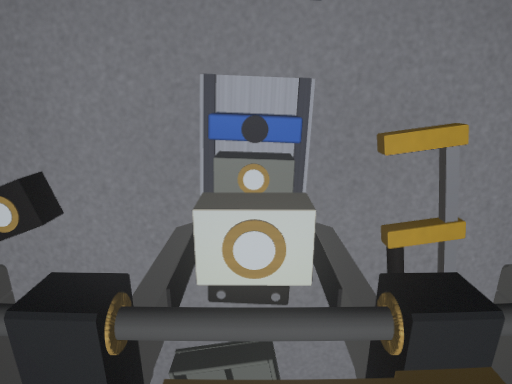

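The wrist view shows the frame's +y end at row ~77, with plate corners near (203,76) and (314,79). It also shows the blue stop at (255,128), the neighbour's disc at (253,179) and part of the end block at (250,294). I'll measure the frame from these.

Run:
```python
from h import *
import pickle; o,m=pickle.load(open("pics/w6.pkl","rb")); im=cv2.imread("pics/w6.png")[:,:,::-1].copy()
print("far end",onz(m,[[203,76],[314,79]],.006).round(4))
for b in blobs(im,(100,150,60),(125,255,255),(190,100,320,150)): print("stop",rect(m,b,.049), b.reshape(-1,2).min(0),b.reshape(-1,2).max(0))
# rail edges per row: dark strip bounds
h=cv2.cvtColor(im,cv2.COLOR_RGB2HSV)[:,:,2].astype(int)
for r in(84,92,100,108,160,170,180): print(r,h[r,196:222].tolist(),h[r,290:320].tolist())
g=cv2.cvtColor(im,cv2.COLOR_RGB2GRAY); 
t=imaging.camera_model("top"); ti=cv2.imread("pics/top0.png"); tv=cv2.cvtColor(ti,cv2.COLOR_BGR2HSV)[:,:,2].astype(int)
print(tv[183,284:296].tolist(),tv[196,284:296].tolist(),tv[183,346:368].tolist()); print("top cols ->y", onz(t,[[290,190],[346,190],[355,190]],.006)[:,:2].round(4))
for b in blobs(im,(8,60,60),(25,255,255),(225,160,285,196)): print("ring nb",rect(m,b,.041))
for b in blobs(im,(0,0,150),(180,60,255),(225,160,285,196)): print("disc nb",rect(m,b,.041))
```

```text
far end [[ 0.528  -0.1322  0.006 ]
 [ 0.6238 -0.1307  0.006 ]]
stop [ 5.950e+02 -1.714e+02  3.010e+01  1.890e+01  2.000e-01] [262 116] [301 142]
stop [ 5.546e+02 -1.715e+02  2.950e+01  1.890e+01  2.000e-01] [209 114] [248 140]
84 [115, 114, 116, 125, 145, 152, 148, 120, 80, 80, 81, 81, 81, 82, 82, 82, 80, 81, 76, 97, 139, 152, 150, 151, 153, 154] [155, 153, 155, 158, 158, 155, 154, 156, 127, 66, 79, 81, 81, 81, 82, 82, 82, 81, 81, 81, 90, 135, 152, 154, 149, 127, 125, 123, 121, 120]
92 [119, 119, 119, 128, 146, 152, 148, 117, 80, 81, 81, 80, 81, 82, 82, 82, 81, 82, 75, 100, 139, 152, 150, 151, 154, 154] [154, 155, 156, 157, 157, 155, 155, 156, 64, 80, 81, 81, 82, 82, 82, 82, 82, 82, 82, 82, 103, 151, 152, 151, 128, 121, 121, 120, 121, 120]
100 [118, 120, 120, 130, 148, 152, 146, 116, 80, 81, 81, 82, 81, 81, 84, 82, 82, 82, 72, 99, 140, 153, 151, 152, 155, 154] [154, 156, 156, 156, 156, 155, 156, 108, 76, 80, 82, 82, 81, 81, 81, 82, 82, 81, 81, 84, 150, 153, 152, 137, 123, 123, 121, 120, 119, 118]
108 [123, 121, 120, 129, 146, 153, 146, 115, 81, 81, 82, 81, 81, 82, 83, 82, 81, 82, 72,
[... 650 characters left out ...]
, 120, 119, 119, 118, 119, 119, 119, 118, 119, 120]
180 [116, 117, 118, 124, 144, 151, 154, 116, 80, 79, 80, 80, 81, 81, 80, 80, 80, 88, 112, 117, 116, 117, 117, 117, 118, 116] [117, 116, 117, 88, 78, 80, 80, 79, 81, 82, 82, 79, 79, 123, 150, 152, 149, 127, 121, 122, 121, 122, 121, 120, 120, 122, 122, 120, 120, 121]
[119, 119, 119, 119, 120, 122, 122, 126, 136, 148, 151, 152] [118, 118, 118, 118, 118, 118, 118, 126, 143, 151, 151, 151] [149, 149, 149, 149, 148, 137, 105, 58, 22, 13, 23, 37, 43, 46, 48, 46, 61, 89, 109, 117, 118, 119]
top cols ->y [[ 0.5716 -0.1263]
 [ 0.5759 -0.2892]
 [ 0.5765 -0.3153]]
ring nb [ 575.1 -212.6   26.2   23.5    2.6]
disc nb [ 575.1 -213.4   16.8   16.4  -87.4]
```

Run:
```python
from h import *
import pickle; o,m=pickle.load(open("pics/w6.pkl","rb"))
L=onz(m,[[203.3,84],[203.2,108],[203.2,180]],.010); Rr=onz(m,[[310.5,84],[308.9,108],[302.8,180]],.010)
print(L.round(4),Rr.round(4),((L+Rr)/2)[:,:2].round(4))
for P in(L,Rr): d=P[0]-P[2]; print("yaw deg",np.degrees(np.arctan2(-d[0],d[1])))
im=cv2.imread("pics/w6.png")[:,:,::-1].copy()
b=blobs(im,(0,0,150),(180,60,255),(185,195,325,290))
for q in b: print("held tile px",cv2.minAreaRect(q), rect(m,q,.0987-.003*-1+.034-.001))
print(np.array(o["ee_pos"]))
```

```text
[[ 0.529  -0.139   0.01  ]
 [ 0.529  -0.1591  0.01  ]
 [ 0.5291 -0.2236  0.01  ]] [[ 0.6205 -0.1352  0.01  ]
 [ 0.6208 -0.1552  0.01  ]
 [ 0.6207 -0.2195  0.01  ]] [[ 0.5748 -0.1371]
 [ 0.5749 -0.1571]
 [ 0.5749 -0.2216]]
yaw deg 0.052517538397883194
yaw deg 0.07762909381069301
held tile px ((253.5, 247.5), (75.0, 123.0), 90.0) [ 577.6 -230.8   66.    45.4    2.6]
[ 0.5777453  -0.23060496  0.0986908 ]
```

The rails measure 91.6 mm apart, matching the given 92. The frame's x is 574.9 mm, its yaw is about 0.07°, and its centre is at y ≈ -0.229. The neighbour is at y ≈ -0.213, so the bay runs from -0.307 to -0.244 and I aim for -0.276.

```bash
python3 -m handwheel '[[[0,0,0,0.042],[-0.0013,0.022,0,0],[-0.0013,0.022,0,0],[0,0,0,0],[0,0,0,0]]]'
```

```text
time_s: 17.1
ee_pos: [0.5742, -0.2709, 0.0955]
eef_rot: [-3.14, 0.017, 0.001]
force: [0.0, -0.1, -2.9]
grip_width: 0.0656
```

```bash
python3 -m handwheel '[[[0.001,0.005,0,0],[0,0,0.015,0],[0,0,0.02,0],[0,0,0.015,0],[0,0,0,0],[0,0,0,0]]]'
python3 - <<'E'
from h import *
o=ctrl.get_obs(); m=imaging.camera_model("wrist"); im=imaging.camera("wrist")
print(o["ee_pos"],o["eef_rot"],o["force"])
cv2.imwrite("pics/w7.png",im[:,:,::-1])
b=blobs(im,(0,0,140),(180,60,255),(160,150,350,330))
for q in b: print("white",rect(m,q,o["ee_pos"][2]+.036),cv2.boundingRect(q))
for b in blobs(im,(100,150,60),(125,255,255),(150,0,360,200)): print("stop",rect(m,b,.049))
for b in blobs(im,(8,150,100),(22,255,255),(150,0,360,300)): print("orange",rect(m,b,.045),cv2.boundingRect(b))
E
```

```text
time_s: 17.7
ee_pos: [0.5743, -0.2739, 0.0407]
eef_rot: [-3.139, 0.019, 0.003]
force: [-0.0, 0.5, -1.7]
grip_width: 0.0656
[ 0.57431351 -0.27387995  0.04071808] [-3.13890457  0.01867614  0.00320783] [-0.00474619  0.49147255 -1.68867219]
white [ 5.741e+02 -2.741e+02  6.620e+01  4.600e+01  2.000e-01] (192, 209, 124, 77)
white [ 609.2 -238.6   38.8    1.8  -89.9] (317, 150, 8, 73)
white [ 541.8 -234.9   30.5    1.6   90. ] (189, 150, 6, 58)
stop [ 5.944e+02 -1.719e+02  3.130e+01  1.900e+01  3.000e-01]
stop [ 5.551e+02 -1.717e+02  3.180e+01  1.850e+01 -2.000e-01]
orange [ 5.755e+02 -2.410e+02  6.560e+01  1.720e+01  4.000e-01] (204, 164, 107, 28)
```

View pics/w7.png

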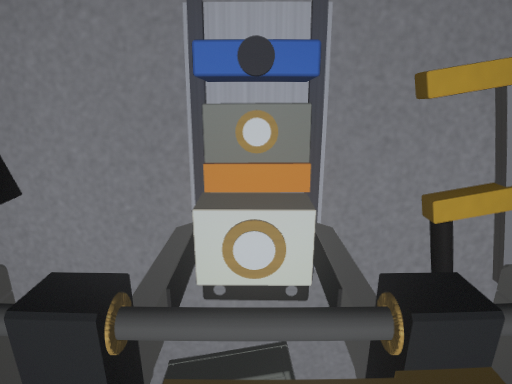

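The held tile is square to the rails, with its angle at 0.2° and its centre at x 574.1. The lip's edge at row 191 reads y ≈ -0.2496, about 5 mm nearer than the ring suggested, so I'll check both.

Run:
```python
from h import *
m=imaging.camera_model("wrist"); im=cv2.imread("pics/w7.png")[:,:,::-1].copy()
for b in blobs(im,(8,60,60),(25,255,255),(225,100,290,160)): print("ring",rect(m,b,.041))
v=im[155:215,257].astype(int).tolist(); print([(155+i,p) for i,p in enumerate(v)][5:12],[(155+i,p) for i,p in enumerate(v)][32:56])
print("rows",onz(m,[[257,103.5],[257,163.5],[257,192],[257,193]],.041)[:,1],onz(m,[[257,163.5],[257,192]],.045)[:,1])
t=imaging.camera_model("top"); ti=cv2.imread("pics/top0.png")[:,:,::-1].copy()
for b in blobs(ti,(8,60,90),(25,255,255),(310,175,328,205)): print("top ring",rect(t,b,.041))
for b in blobs(ti,(8,150,120),(22,255,255),(326,170,345,212)): print("top lip",rect(t,b,.045),cv2.boundingRect(b))
print(ti[190,326:342].tolist())
print("y", onz(t,[[329,190],[335,190],[336,190]],.045)[:,1])
print(ti[186,346:362].tolist()); print(onz(t,[[351,186],[353,186]],.049)[:,1])
```

```text
ring [ 574.8 -213.3   26.    25.7  -88.8]
[(160, [117, 118, 113]), (161, [117, 118, 112]), (162, [108, 95, 82]), (163, [114, 77, 52]), (164, [170, 118, 59]), (165, [181, 125, 63]), (166, [181, 126, 64])] [(187, [182, 125, 63]), (188, [181, 124, 62]), (189, [181, 124, 62]), (190, [182, 125, 63]), (191, [182, 124, 63]), (192, [136, 111, 84]), (193, [96, 89, 79]), (194, [89, 84, 78]), (195, [89, 84, 78]), (196, [89, 85, 79]), (197, [89, 84, 79]), (198, [89, 85, 79]), (199, [89, 85, 80]), (200, [89, 85, 78]), (201, [89, 85, 78]), (202, [90, 86, 80]), (203, [90, 87, 80]), (204, [90, 85, 79]), (205, [90, 86, 80]), (206, [89, 86, 80]), (207, [89, 86, 81]), (208, [90, 87, 81]), (209, [127, 124, 116]), (210, [168, 168, 160])]
rows [-0.19649467 -0.23285203 -0.25133571 -0.25200038] [-0.2321261  -0.25023589]
top lip [ 5.780e+02 -2.403e+02  5.980e+01  1.130e+01  5.000e-01] (330, 177, 5, 22)
[[141, 129, 103], [127, 119, 101], [126, 114, 98], [145, 114, 79], [167, 119, 52], [176, 123, 39], [177, 124, 38], [177, 124, 39], [176, 125, 49], [170, 128, 82], [157, 136, 121], [146, 141, 142], [142, 142, 147], [142, 142, 149], [142, 143, 149], [142, 143, 149]]
y [-0.23190707 -0.24880571 -0.25162148]
[[142, 142, 149], [142, 143, 149], [143, 144, 150], [142, 143, 149], [141, 142, 148], [130, 131, 137], [100, 100, 105], [54, 54, 58], [21, 22, 23], [11, 9, 11], [24, 23, 25], [35, 34, 33], [39, 37, 38], [39, 38, 38], [40, 39, 38], [42, 40, 41]]
[-0.29275675 -0.29836663]
```

The neighbour's front edge at row 103 puts its centre at y = -0.2195, and its lip at -0.2505 agrees. The ring is simply off-centre on the tile. That makes the bay -0.307 to -0.2505, so I aim for -0.279.

```bash
python3 -m handwheel '[[[0.001,0.005,0,0],[0,0,0.01,0],[0,0,0.01,0],[0,0,0.005,0],[0,0,0,0]]]'
```

```text
time_s: 18.25
ee_pos: [0.5755, -0.2797, 0.015]
eef_rot: [-3.14, 0.017, 0.003]
force: [-0.0, -0.2, -2.4]
grip_width: 0.0659
```

```bash
python3 -m handwheel '[[[-0.0005,-0.0005,0.005,0],[0,0,0.004,0],[0,0,0,0]]]'
python3 -m handwheel '[[[0,0,0.002,0],[0,0,0,0]]]'
python3 -m handwheel '[[[0,0,0.0015,0],[0,0,0,0]]]'
python3 -m handwheel '[[[0,0,0.0015,0],[0,0,0,0]]]'
```

```text
time_s: 18.55
ee_pos: [0.5749, -0.279, 0.0053]
eef_rot: [-3.14, 0.017, 0.003]
force: [-0.2, -0.5, -2.2]
grip_width: 0.0661
time_s: 18.75
ee_pos: [0.5749, -0.2791, 0.0033]
eef_rot: [-3.14, 0.016, 0.003]
force: [-0.2, 0.3, -2.0]
grip_width: 0.0661
time_s: 18.95
ee_pos: [0.5751, -0.2791, 0.002]
eef_rot: [-3.14, 0.016, 0.003]
force: [0.2, 0.1, -3.3]
grip_width: 0.0658
time_s: 19.15
ee_pos: [0.5754, -0.2794, 0.0013]
eef_rot: [-3.141, 0.015, 0.003]
force: [0.4, -0.4, -2.2]
grip_width: 0.0655
```

```bash
python3 -m handwheel '[[[0,0,0.0015,0],[0,0,0,0]]]'
python3 -m handwheel '[[[0,0,0.002,0],[0,0,0,0]]]'
python3 -m handwheel '[[[0,0,0.002,0],[0,0,0,0]]]'
```

```text
time_s: 19.35
ee_pos: [0.5756, -0.2795, 0.0012]
eef_rot: [-3.142, 0.014, 0.003]
force: [0.0, -0.4, -3.4]
grip_width: 0.0661
time_s: 19.55
ee_pos: [0.5758, -0.2798, 0.0008]
eef_rot: [3.141, 0.013, 0.003]
force: [0.4, 0.4, -3.0]
grip_width: 0.0659
time_s: 19.75
ee_pos: [0.5761, -0.2801, 0.0005]
eef_rot: [3.14, 0.013, 0.003]
force: [-0.1, 0.4, -2.7]
grip_width: 0.0657
```

The tile is down on the plate, as z no longer follows commands. I slide along +y (tool -y) in small steps.

```bash
python3 -m handwheel '[[[-0.0005,-0.003,0,0],[-0.0005,-0.003,0,0],[0,-0.003,0,0],[0,-0.003,0,0]]]'
```

```text
time_s: 20.15
ee_pos: [0.5753, -0.2681, 0.0004]
eef_rot: [3.139, 0.011, 0.003]
force: [0.4, -2.4, 1.8]
grip_width: 0.066
```

```bash
python3 -m handwheel '[[[0,-0.002,0,0],[0,-0.002,0,0]]]'
python3 -m handwheel '[[[0,-0.002,0,0],[0,-0.002,0,0]]]'
python3 -m handwheel '[[[0,-0.002,0,0],[0,-0.002,0,0]]]'
python3 -m handwheel '[[[0,-0.002,0,0],[0,-0.002,0,0]]]'
```

```text
time_s: 20.35
ee_pos: [0.5755, -0.2637, 0.0004]
eef_rot: [3.138, 0.011, 0.003]
force: [-0.7, -2.8, 0.2]
grip_width: 0.0655
time_s: 20.55
ee_pos: [0.5754, -0.2595, 0.0004]
eef_rot: [3.138, 0.011, 0.003]
force: [0.2, -2.1, 0.0]
grip_width: 0.066
time_s: 20.75
ee_pos: [0.5754, -0.2553, 0.0004]
eef_rot: [3.138, 0.011, 0.003]
force: [0.7, -1.9, 1.3]
grip_width: 0.0661
time_s: 20.95
ee_pos: [0.5753, -0.2513, 0.0004]
eef_rot: [3.137, 0.011, 0.003]
force: [-3.8, -16.6, 0.5]
grip_width: 0.0662
```

Contact came up solid at TCP y = -0.2513, which matches the closed row I predicted at -0.2505. Now a gentle steady press with smaller steps.

```bash
python3 -m handwheel '[[[0,-0.0008,0,0]]]'
python3 -m handwheel '[[[0,-0.001,0,0]]]'
```

```text
time_s: 21.05
ee_pos: [0.5753, -0.2514, 0.0004]
eef_rot: [3.136, 0.011, 0.003]
force: [-0.2, -13.6, -2.4]
grip_width: 0.0658
time_s: 21.15
ee_pos: [0.5753, -0.2515, 0.0004]
eef_rot: [3.134, 0.01, 0.003]
force: [0.1, -10.9, -1.4]
grip_width: 0.066
```

```bash
python3 -m handwheel '[[[0,-0.0012,0,0],[0,-0.0012,0,0]]]'
python3 -m handwheel '[[[0,-0.0012,0,0],[0,-0.0012,0,0]]]'
python3 -m handwheel '[[[0,-0.0012,0,0],[0,-0.0012,0,0]]]'
```

```text
time_s: 21.35
ee_pos: [0.5753, -0.2516, 0.0005]
eef_rot: [3.13, 0.009, 0.002]
force: [0.7, -11.3, -1.4]
grip_width: 0.0662
time_s: 21.55
ee_pos: [0.5753, -0.2517, 0.0006]
eef_rot: [3.126, 0.008, 0.001]
force: [-0.9, -11.9, -1.9]
grip_width: 0.0658
time_s: 21.75
ee_pos: [0.5753, -0.2518, 0.0007]
eef_rot: [3.122, 0.006, 0.001]
force: [0.9, -10.8, -1.3]
grip_width: 0.0658
```

Pressed steadily at 11 to 12 N for about 0.8 s. I relax, let go and rise.

```bash
python3 -m handwheel '[[[0,-0.0003,0,0],[0,-0.0002,0,0],[0,0,0,0],[0,0,0,0],[0,0,0,0],[0,0,0,0]]]' 0.085
python3 -m handwheel '[[[0,0,-0.01,0],[0,0,-0.02,0],[0,0,-0.03,0],[0,0,-0.03,0],[0,0,0,0]]]'
python3 - <<'E'
from h import *
o=ctrl.get_obs(); m=imaging.camera_model("wrist"); im=imaging.camera("wrist")
print(o["ee_pos"],o["eef_rot"],o["force"])
cv2.imwrite("pics/w8.png",im[:,:,::-1])
print(proj(m,[[.575,-.2513,.038]]))
for b in blobs(im,(0,0,140),(180,60,255),(190,130,330,330)): print("white",rect(m,b,.038),cv2.boundingRect(b))
for b in blobs(im,(100,150,60),(125,255,255),(150,0,360,200)): print("stop",rect(m,b,.049),cv2.boundingRect(b))
for b in blobs(im,(8,150,100),(22,255,255),(150,0,360,300)): print("orange",rect(m,b,.045),cv2.boundingRect(b))
c=im[60:300,130:380]; cv2.imwrite("pics/w8c.png",cv2.resize(c,(625,600),interpolation=cv2.INTER_CUBIC)[:,:,::-1])
E
```

```text
time_s: 22.35
ee_pos: [0.5749, -0.2495, -0.0]
eef_rot: [3.124, 0.008, 0.001]
force: [0.4, 0.5, 0.6]
grip_width: 0.0854
time_s: 22.85
ee_pos: [0.5755, -0.2476, 0.0955]
eef_rot: [3.125, 0.008, 0.001]
force: [-0.6, -0.2, 0.8]
grip_width: 0.0853
[ 0.57554509 -0.24762947  0.09545218] [3.12457103e+00 8.25035122e-03 7.68379750e-04] [-0.55573657 -0.21305286  0.75449361]
[[254.30395114 202.54118755]]
white [ 5.749e+02 -2.640e+02  6.550e+01  5.250e+01  3.000e-01] (215, 187, 79, 59)
white [ 575.1 -251.8   22.9   22.6  -89.8] (241, 190, 28, 27)
white [ 5.755e+02 -1.997e+02  1.740e+01  1.660e+01  1.000e-01] (244, 130, 23, 22)
white [ 618.  -249.5  116.4    2.7  -89.9] (302, 130, 9, 134)
stop [ 5.957e+02 -1.715e+02  2.880e+01  1.860e+01  2.000e-01] (263, 91, 40, 27)
stop [ 5.542e+02 -1.715e+02  2.930e+01  1.860e+01 -1.000e-01] (206, 91, 41, 27)
orange [ 5.754e+02 -2.265e+02  6.530e+01  1.710e+01  2.000e-01] (214, 165, 83, 22)
```

View pics/w8c.png

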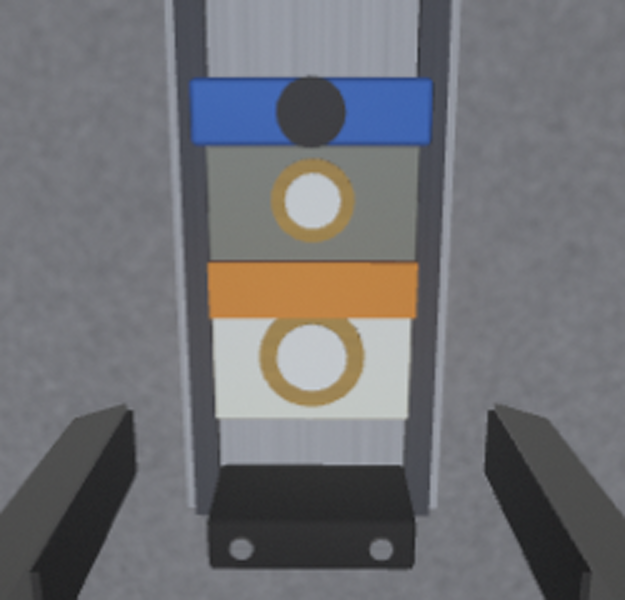

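The picture shows the neighbour against the blue stop and the white tile under the lip, square. I'll check the gap from the lip edge and the tile's back edge, which should be 38 mm apart when closed.

Run:
```python
from h import *
m=imaging.camera_model("wrist"); im=cv2.imread("pics/w8.png")[:,:,::-1].copy(); g=im.astype(int)
def edge(col,r0,r1,ch):
    v=g[r0:r1,col-1:col+2,ch].mean(1); d=np.abs(np.diff(v)); i=d.argmax(); w=d[max(i-2,0):i+3]; return r0+max(i-2,0)+(w*np.arange(len(w))).sum()/w.sum()+.5
for col in(222,230,280,287):
    a=edge(col,182,193,2); b=edge(col,222,234,1); s=edge(col,112,124,2); l=edge(col,160,169,2)
    ya=onz(m,[[col,a]],.045)[0,1]; yb=onz(m,[[col,b]],.038)[0,1]; ys=onz(m,[[col,s]],.049)[0,1]
    print(col,round(a,2),round(b,2),"lip",ya.round(4),"back",yb.round(4),"diff mm",((ya-yb)*1000).round(2),"stop->lip (54)",((ys-ya)*1000).round(2))
o=ctrl.get_obs();print(o["time_s"])
```

```text
222 186.9 226.7 lip -0.2349 back -0.2719 diff mm 37.03 stop->lip (54) 54.79
230 186.91 226.74 lip -0.2349 back -0.2719 diff mm 37.04 stop->lip (54) 54.81
280 186.9 226.98 lip -0.2347 back -0.2719 diff mm 37.19 stop->lip (54) 54.7
287 186.91 226.97 lip -0.2347 back -0.2719 diff mm 37.17 stop->lip (54) 54.67
22.9
```

The gap check gives 37.1 mm against the nominal 38, so there is no gap within about 1 mm of camera error. The stop-to-lip distance is 54.7 against 54, and all edges are square. Handing in.

```bash
python3 -c "
from station import ctrl
print(ctrl.hand_in())"
```

```text
the job is handed in; nothing more can be done
None
```

The white tile is in the frame, under the neighbour's lip, with the row closed against the blue stop. I handed the job in at about 23 s of the 61 s allowed; no verdict came back.

- **Moves:** I took the tile from the jig across its width and set it flat on the blue pad. I let go, took it again by its short ends and lowered it into the bay. Then I slid it under the lip until the row came up solid at TCP y ≈ -0.2515.
- **Press:** I held 11–12 N for about 0.8 s. The highest wrist reading was 16.6 N, at the first contact with the stop.
- **Last checks:** The lip edge to the tile's back edge measured 37.1 mm against 38 for a closed row, and the stop to the lip 54.7 mm against 54. Both agree with no gap, within about 1 mm of camera error. The tile edges were square to within about 0.3° and x was centred to under 1 mm.
- **What disagreed:**
  - The first grasp closed on nothing, because the real fingertips sit roughly 30 mm or more further back than the stated 19 mm ahead of the TCP. I grasped lower and it held.
  - The neighbour's ring is off-centre, so I used its edges to place it instead.
  - Contact when setting down did not show in the vertical force, so I judged it from z stopping.
- **Not checked:** I took no final picture of the bystanders. Nothing in the moves or the wrist views suggested that any of them was touched.

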